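Pack flanged press hubs alternately up and down

TASK

Finish packing the spare flanged press hubs into the wooden tray, where the first one already stands at one end with its brim down. Stand the other brim-down hub at the opposite end of the tray, and the brim-up hub, still brim up, between the two so that its brim laps over theirs and all three stand upright on the tray floor.

Things in the scene. Friction and masses are not known exactly. Their poses are not given: they have to be found in the camera images.
- tray: Shallow open wooden tray, fixed to the board, 94 x 190 mm outside and 82 x 178 mm inside; floor 14 mm thick, walls 6 mm thick, their top 24 mm above the board. Origin at the centre of its underside on the board; x runs across the tray (short side), y along it (long side), z up. The row of hubs runs along y. It holds the three hubs only if they alternate.
- hub_first: Steel flanged hub shaped like a hat: a round brim 62 mm in diameter and 8 mm thick on a crown (round stem) 26 mm in diameter, 46 mm high in all, about 0.25 kg. Brim down; it already stands in the tray, at its -y end about 55 mm from the tray's centre, loose. Origin at the centre of the brim's underside, z up along the axis: brim from 0 to 8 mm, crown from 8 to 46 mm.
- hub_down: Steel flanged hub shaped like a hat: a round brim 62 mm in diameter and 8 mm thick on a crown (round stem) 26 mm in diameter, 46 mm high in all, about 0.25 kg. Stands loose on the board, brim down, crown up (grip the crown). Its place is the tray's +y end, where about 51 mm from the tray's centre leaves 7 mm to the end wall. Origin at the centre of the brim's underside, z up along the axis: brim from 0 to 8 mm, crown from 8 to 46 mm.
- hub_up: The same hub the other way up, loose on the board: crown down (0 to 38 mm), 62 mm brim on top (38 to 46 mm; grip across its edge). Origin at the centre of the crown's foot, z up. Goes in last, midway between the others: crown between their brims, brim between their crowns; fingers have room on the two sides across the tray (its x). A plain sleeve without brim, 26 mm wide, 44 mm high, is not part of the job.
Things that resemble listed ones, but are neither listed nor needed, are in the scene too. What is shaped like the hub_up but turquoise is not meant. What is shaped like the hub_down but green is not meant.

How it is judged:
At the end, for the whole second after the job is handed in: All three hubs at rest on the tray floor (4 mm), upright (7 degrees), within 18 mm of the tray's long middle line: hub_first 36 to 64 mm from the tray centre towards -y, hub_down as far towards +y, hub_up within 20 mm of the centre along the tray (x of hub_first in the frame of tray between -0.018 and 0.018 m and y of hub_first in the frame of tray between -0.064 and -0.036 m and z of hub_first in the frame of tray between 0.01 and 0.018 m and angle between each of hub_first, hub_down, hub_up's own z axis and vertical below 0.12 rad and linear speed of each of hub_first, hub_down, hub_up below 0.02 m/s and x of hub_down in the frame of tray between -0.018 and 0.018 m and y of hub_down in the frame of tray between 0.036 and 0.064 m and z of hub_down in the frame of tray between 0.01 and 0.018 m and x of hub_up in the frame of tray between -0.018 and 0.018 m and y of hub_up in the frame of tray between -0.02 and 0.02 m and z of hub_up in the frame of tray between 0.01 and 0.018 m); the robot touches nothing.
It also fails if it takes over 56 s, if anything falls off the work surface, if the arm or the gripper's body presses on something with over 40 N, if the wrist force passes 120 N, or if a joint passes its speed limit or range.

ROBOT

A 6-joint arm with a two-finger parallel gripper is mounted at the origin on a cart in front of the work surface, level with it; the furniture and walls round the work are solid. World frame = base frame: x ahead of the robot, y to its left, z up, the work surface at z = 0. Lengths are in m, angles in rad, forces in N, time in s.
With the tool pointing down it reaches from about 0.35 to 0.775 m from the base axis. Payload 5.5 kg.
Tool frame: the origin (TCP) lies on the mounting face of the last link; the fingertips stand 173 mm ahead of it and the grasp point (between the pads) lies 155 mm ahead of it; z points along the fingers, y is the direction in which the jaws open and shut (so a half turn about z gives the same grasp; the last joint's range is limited). The gripper opens to 85 mm and grips with 20 to 120 N. Pads are 22 mm wide; open, the fingers measure 114 mm over their backs; the gripper's body (76 mm by 85 mm) begins 54 mm behind the grasp point. The pads swing forward as they close: fully open they stand 13 mm farther back than shut.
Start: joints at [1.01, 0.313, 0.046, 1.304, 0, 1.431], TCP at [0.235, 0.525, 0.405] pointing down, gripper open.
Joint ranges: [-2.76, 2.76], [-0.86, 1.69], [-1.03, 1.26], [-2.2, 2.34], [-1.47, 1.5], [-3.14, 3.14]. Speed limits (rad/s): [2.57, 2.57, 3.14, 3.14, 3.14, 3.14].

INTERFACE

Orientations are given as a unit quaternion [w, x, y, z].
In Python, from workcell import get_state, eyes, env gives the robot as it stands. The module is installed in compiled form; this text tells all that it offers.
- The arm moves only by the tool carry_out, never from a script. Its argument "motion" is a list of rows, each an object of numbers: "jaw": the opening, from -1 (shut) to 1 (fully open); "tx", "ty", "tz": the shift along the tool's x, y, z in cm; "wx", "wy", "wz": the turn, a rotation vector about the tool's x, y, z in degrees. In form: [{"jaw": .., "tx": .., "ty": .., "tz": .., "wx": .., "wy": .., "wz": ..}, ...]. A call has 1 to 20 rows; each row shifts and turns the commanded pose from where the row before left it, along the tool's axes as they then stand; what a row does not reach is not made up. A row lasts 1/8 s, in which the tool goes at most 62.5 mm and 10.7 degrees, less where a joint would pass 70% of its speed; a pose out of reach is approached as far as the arm can. A call with a gripper value outside its range is refused whole. The fingers move at their own pace and stop on an object; "force" is the grip in N (left out, the last holds). Time passes only in rows, so rows that do not move let the fingers close. It gives the time, the measured TCP pose, the force and the opening at its end, in the units of the state.
- get_state(): the state, without advancing time (a new reading comes with each control period).
- eyes.read_camera(name): name is "scene" or "top" or "wrist"; returns the picture (420x560x3 uint8, blue, green, red); there is no depth.
- eyes.calibration(name): a dict with "K" (3x3 intrinsics, pixels), "camera_from_world" (4x4, takes a point from world to camera coordinates). Camera axes: x right, y up, looking along -z (the intrinsics and any distortion apply to the point x, -y, -z); pixel columns grow to the right and rows downward; lengths in m; the calibration is good to about 2 mm. A picture is of the moment at which its call begins: read the wrist's pose just before it. calibration takes no time and is no camera call; for the wrist camera it gives the pose at the moment of the call.
- env.hand_in(): hands the job in, once; it reports no verdict.
The state is a dict: "clock": time; "joint_pos": joint angles; "qvel": joint speeds; "tau": joint torques, N m; "tcp_pos": TCP position; "orientation": TCP orientation; "wrist_force": force on the tool from outside, world axes, zero at the start; "ft_torque": the same for the moment, N m; "finger_gap": finger opening in m.
Only numpy, scipy, OpenCV 4.12 (cv2) and the standard library are available. Lean on these libraries where they do the work, as an engineer would, in place of code of your own. Each camera call takes 0.05 s, during which the arm holds its last target.

## Working session

There is one attempt and no reset: what is moved stays moved. The work goes in short steps, Python scripts to look and compute and a tool call to move; the robot and the scene stay as the last step left them, time stands still between calls to the robot, and variables do not carry over. Pictures are saved under pics/ and viewed, and the job is handed in when it is done.

Besides the shell and the picture viewer there is one more tool, called as name([rows], argument=value, ...), one row to a line, values as JSON. carry_out: Moves the arm, as the interface text tells. Its arguments: {"type":"object","properties":{"motion":{"type":"array"},"force":{"type":"number"}},"required":["motion"]}

```bash
mkdir -p pics
python3 - <<'E'
from workcell import get_state, eyes, env
import cv2,numpy as np
print(get_state())
for n in("scene","top","wrist"):
    cv2.imwrite(f"pics/{n}0.png",eyes.read_camera(n))
    c=eyes.calibration(n);print(n,{k:(np.round(v,4).tolist() if not isinstance(v,str) else v) for k,v in c.items()})
E
```

```text
{'clock': 0.0, 'joint_pos': array([ 1.01039583e+00,  3.13981880e-01,  4.49924720e-02,  1.30358280e+00,
       -1.73529665e-05,  1.43123765e+00]), 'qvel': array([ 0.00028401,  0.00094877, -0.00062208, -0.00037017, -0.0003714 ,
       -0.00039622]), 'tau': array([ 3.62112432e-04, -4.80629218e+01,  2.98530954e+01,  1.94987759e-02,
       -2.41244379e-04, -6.27611083e-07]), 'tcp_pos': array([0.23479011, 0.52466903, 0.40382464]), 'orientation': array([-2.96305799e-04,  2.08871454e-01,  9.77942701e-01, -8.37089607e-04]), 'wrist_force': array([-0.76257362, -0.26881782, -0.55338639]), 'ft_torque': array([0.00535118, 0.08491547, 0.01618895]), 'finger_gap': 0.08540169426865356}
scene {'K': [[466.766, 0.0, 280.2097], [0.0, 466.766, 202.5173], [0.0, 0.0, 1.0]], 'camera_from_world': [[0.5321, -0.8466, 0.01, -0.2981], [0.5623, 0.3622, 0.7434, -0.2987], [-0.633, -0.3899, 0.6688, -0.751], [0.0, 0.0, 0.0, 1.0]]}
top {'K': [[436.9871, 0.0, 278.0354], [0.0, 436.9871, 211.012], [0.0, 0.0, 1.0]], 'camera_from_world': [[-0.0172, -0.9998, 0.0084, -0.0333], [0.9968, -0.0165, 0.0784, -0.4998], [-0.0782, 0.0097, 0.9969, -0.838], [0.0, 0.0, 0.0, 1.0]]}
wrist {'K': [[330.115, 0.0, 280.4248], [0.0, 330.115, 206.7081], [0.0, 0.0, 1.0]], 'camera_from_world': [[0.4085, 0.9128, -0.0008, -0.5766], [-0.8692, 0.3887, -0.3056, 0.0399], [-0.2786, 0.1255, 0.9522, -0.3803], [0.0, 0.0, 0.0, 1.0]]}
```

View pics/scene0.png

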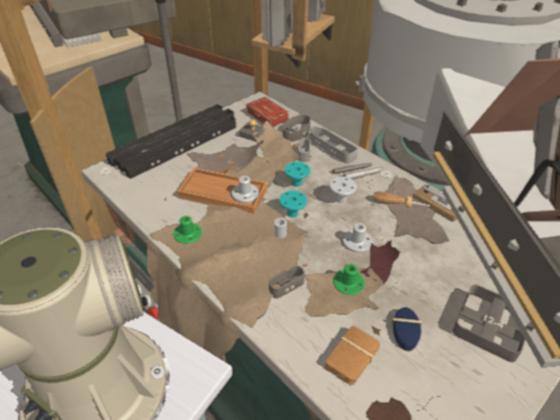

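View pics/top0.png

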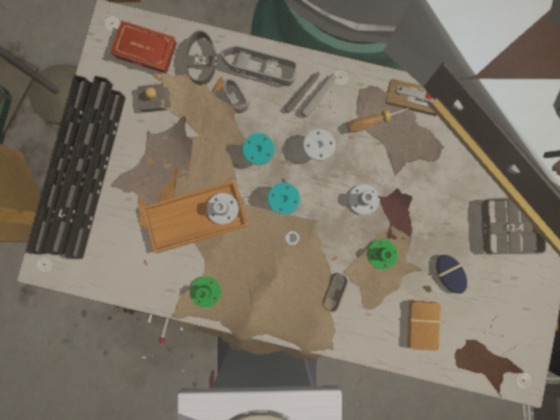

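View pics/wrist0.png

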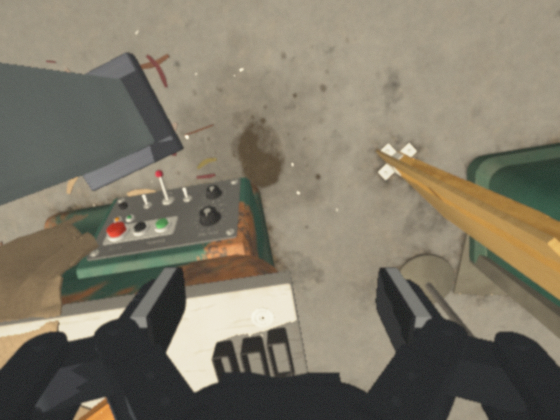

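Top view candidates:
- **Brim-up:** turquoise (258,149), turquoise (284,198), and steel grey (319,144). The grey one is hub_up, since turquoise is excluded.
- **Brim-down:** green (205,292), green (382,254), and grey (363,199). The grey one is hub_down.
- **Others:** hub_first is at (222,207) in the tray, and the sleeve is at (292,238).

Next I'll confirm these in an enlarged crop.

```bash
cat > h.py <<'E'
from workcell import get_state, eyes, env
import cv2,numpy as np
from scipy.spatial.transform import Rotation as R
def ray(n,u,v,z,c=None):
    c=c or eyes.calibration(n);K=c["K"];T=np.array(c["camera_from_world"])
    p=np.linalg.inv(K)@[u,v,1]; d=np.array([p[0],-p[1],-p[2]])
    Rm=T[:3,:3]; o=-Rm.T@T[:3,3]; d=Rm.T@d
    return o+d*(z-o[2])/d[2]
def proj(n,P,c=None):
    c=c or eyes.calibration(n);K=np.array(c["K"]);T=np.array(c["camera_from_world"])
    P=np.atleast_2d(P);q=P@T[:3,:3].T+T[:3,3];q=np.c_[q[:,0],-q[:,1],-q[:,2]]@K.T
    return q[:,:2]/q[:,2:]
def circ(c,r,z,n=40):
    t=np.linspace(0,2*np.pi,n,endpoint=False);return np.c_[c[0]+r*np.cos(t),c[1]+r*np.sin(t),0*t+z]
E
python3 - <<'E'
from h import *
im=cv2.imread("pics/top0.png")
c=im[120:270,130:410]; cv2.imwrite("pics/crop0.png",cv2.resize(c,None,fx=2.8,fy=2.8,interpolation=cv2.INTER_CUBIC))
print(eyes.calibration("top").keys())
for n,u,v,z in(("up",319,144,.046),("down",363,199,.046),("first",222,207,.06),("sl",292,238,.044)): print(n,ray("top",u,v,z))
E
```

```text
dict_keys(['K', 'camera_from_world'])
up [ 0.62538502 -0.12263844  0.046     ]
down [ 0.51746795 -0.20411539  0.046     ]
first [0.50531364 0.06332657 0.06      ]
sl [ 0.44547601 -0.06709618  0.044     ]
```

View pics/crop0.png

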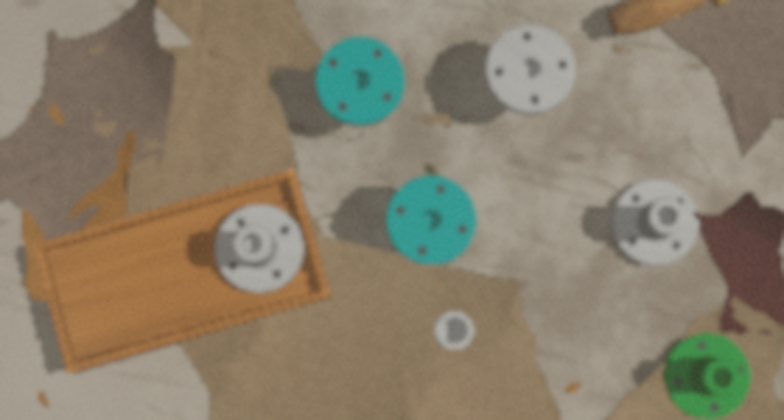

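```bash
cat >> h.py <<'E'
from scipy.optimize import minimize
def fitcirc(n,im,c0,specs,cal=None,s=.006,sig=1.2):
    # maximise |mean radial gradient| along projected circles (r,z) ; sharp
    cal=cal or eyes.calibration(n)
    g=cv2.GaussianBlur(im,(0,0),sig).astype(np.float32)
    def samp(P):
        q=proj(n,P,cal).astype(np.float32);return cv2.remap(g,q[:,0][None],q[:,1][None],cv2.INTER_LINEAR)[0]
    def f(c):
        t=0
        for r,z in specs:
            t+=np.mean(np.minimum(np.linalg.norm(samp(circ(c,r+.0015,z,90))-samp(circ(c,r-.0015,z,90)),axis=1),40))
        return -t
    b=min(((f((c0[0]+dx,c0[1]+dy)),c0[0]+dx,c0[1]+dy) for dx in np.arange(-s,s+1e-9,.001) for dy in np.arange(-s,s+1e-9,.001)))
    m=minimize(f,b[1:],method="Nelder-Mead",options=dict(initial_simplex=[b[1:],(b[1]+.0008,b[2]),(b[1],b[2]+.0008)]))
    return m.x,-m.fun
E
python3 - <<'E'
from h import *
im={n:cv2.imread(f"pics/{n}0.png") for n in("top","scene")}
for nm,c0,sp in(("up",(.625,-.1226),[(.031,.046)]),("down",(.515,-.203),[(.031,.008),(.013,.046)]),("first",(.505,.063),[(.031,.022),(.013,.060)])):
    for n in im: 
        print(nm,n,*fitcirc(n,im[n],c0,sp,s=.01))
    if len(sp)>1: 
        for s_ in sp: print('   ',s_,[fitcirc(n,im[n],c0,[s_],s=.008)[0] for n in im])
# tray wall-top outer corners in top, crop->px
for x,y in((40,243),(293,170),(330,295),(70,371)):
    print(ray("top",130+x/2.8,120+y/2.8,.024 if y<360 else .024))
c=im["scene"][155:225,160:280];cv2.imwrite("pics/crop1.png",cv2.resize(c,None,fx=6,fy=6,interpolation=cv2.INTER_CUBIC))
c=im["top"][175:260,135:255];cv2.imwrite("pics/crop2.png",cv2.resize(c,None,fx=6,fy=6,interpolation=cv2.INTER_CUBIC))
E
```

```text
up top [ 0.62574645 -0.1228948 ] 23.0701904296875
up scene [ 0.62363081 -0.12887151] 20.49542999267578
down top [ 0.51907083 -0.20599383] 35.81208038330078
down scene [ 0.5212054  -0.21893577] 39.22700500488281
    (0.031, 0.008) [array([ 0.52160788, -0.21451103]), array([ 0.5161 , -0.19955])]
    (0.013, 0.046) [array([ 0.51859027, -0.20596926]), array([ 0.52012031, -0.21153976])]
first top [0.50705113 0.06741781] 53.187137603759766
first scene [0.50577965 0.06205878] 57.93736267089844
    (0.031, 0.022) [array([0.50625073, 0.06792139]), array([0.50553335, 0.06211109])]
    (0.013, 0.06) [array([0.50094521, 0.06702172]), array([0.50584807, 0.06193312])]
[0.51146561 0.21893589 0.024     ]
[0.55991592 0.04244503 0.024     ]
[0.47183707 0.01757015 0.024     ]
[0.42234066 0.19767513 0.024     ]
```

View pics/crop2.png

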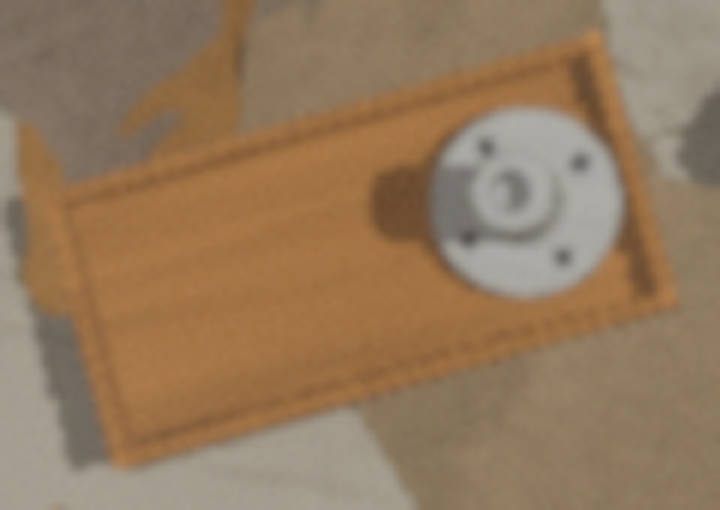

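View pics/crop1.png

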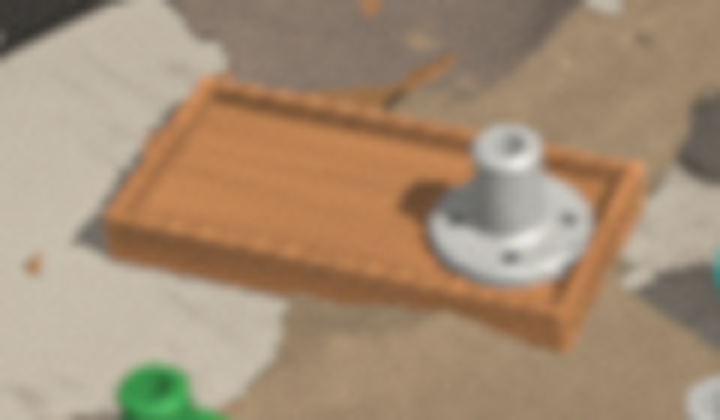

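Run:
```python
from h import *
s=get_state();Rt=R.from_quat(s["orientation"],scalar_first=True).as_matrix()
for n in("top","scene","wrist"):
    T=eyes.calibration(n)["camera_from_world"];o=-T[:3,:3].T@T[:3,3];print(n,o, "in tool",Rt.T@(o-s["tcp_pos"]), "view in tool",Rt.T@-T[2,:3])
print(Rt)
im={n:cv2.imread(f"pics/{n}0.png") for n in("top","scene")}
# tray fit by corners: project model and compare edges (top-wall outer rectangle), free x,y,yaw
def rect(p,hx,hy,z,n=60):
    t=np.linspace(-1,1,n);e=np.r_[np.c_[t*hx,0*t+hy],np.c_[t*hx,0*t-hy],np.c_[0*t+hx,t*hy],np.c_[0*t-hx,t*hy]]
    c,s=np.cos(p[2]),np.sin(p[2]);return np.c_[p[0]+c*e[:,0]-s*e[:,1],p[1]+s*e[:,0]+c*e[:,1],0*e[:,0]+z]
for names in(["top"],["scene"],["top","scene"]):
    def f(p):
        t=0
        for n in names:
            cal=eyes.calibration(n);g=cv2.GaussianBlur(im[n],(0,0),1).astype(np.float32)
            def sm(d):
                q=proj(n,rect(p,.047+d,.095+d,.024),cal).astype(np.float32);return cv2.remap(g,q[:,0][None],q[:,1][None],cv2.INTER_LINEAR)[0]
            t+=np.mean(np.minimum(np.linalg.norm(sm(.002)-sm(-.002),axis=1),60))
        return -t
    best=None
    for dx in(-.006,0,.006):
      for dy in(-.006,0,.006):
        m=minimize(f,[.4914+dx,.1192+dy,.262],method="Nelder-Mead",options=dict(initial_simplex=[[.4914+dx,.1192+dy,.262],[.4964+dx,.1192+dy,.262],[.4914+dx,.1242+dy,.262],[.4914+dx,.1192+dy,.292]]))
        if best is None or m.fun<best.fun:best=m
    print(names,best.x,best.fun)
```

```text
top [ 0.43211886 -0.03336489  0.87488952] in tool [-0.40799301 -0.42943978 -0.47036285] view in tool [-0.07554366  0.02444593  0.99684279]
scene [-0.14873196 -0.43703058  0.72735603] in tool [-0.04276528 -1.03497744 -0.32192886] view in tool [-0.41854625  0.61542384  0.66788662]
wrist [0.16427672 0.55856769 0.37388271] in tool [0.07821167 0.00210782 0.03014001] view in tool [-3.05799898e-01  5.57061515e-04  9.52095642e-01]
[[-9.12742026e-01  4.08535753e-01 -7.29916335e-04]
 [ 4.08536364e-01  9.12741281e-01 -1.18084920e-03]
 [ 1.83805655e-04 -1.37600805e-03 -9.99999036e-01]]
['top'] [0.4880403  0.13337858 0.26374832] -31.907093048095703
['scene'] [0.48879124 0.12192038 0.27696471] -26.608736038208008Traceback (most recent call last):
  File "<stdin>", line 23, in <module>
    res = _minimize_neldermead(fun, x0, args, callback, bounds=bounds,
                               **options)
    fxr = func(xr)
    fx = function(np.copy(x), *(wrapper_args + args))
  File "<stdin>", line 15, in f
ValueError: time passes only in moves, steps and waits
```

carry_out([
  {"jaw": 1, "tx": -3.93, "ty": -2.59, "tz": 1.04},
  {"tx": -3.93, "ty": -2.59, "tz": 1.04, "jaw": 1},
  {"tx": -3.93, "ty": -2.59, "tz": 1.04, "jaw": 1},
  {"tx": -3.93, "ty": -2.59, "tz": 1.04, "jaw": 1},
  {"tx": -3.93, "ty": -2.59, "tz": 1.04, "jaw": 1},
  {"tx": -3.93, "ty": -2.59, "tz": 1.04, "jaw": 1},
  {"tx": -3.93, "ty": -2.59, "tz": 1.04, "jaw": 1},
  {"tx": -3.93, "ty": -2.59, "tz": 1.04, "jaw": 1},
  {"tx": -3.93, "ty": -2.59, "tz": 1.04, "jaw": 1},
  {"tx": -3.93, "ty": -2.59, "tz": 1.04, "jaw": 1},
  {"wz": 8.45, "jaw": 1},
  {"wz": 8.45, "jaw": 1},
  {"wz": 8.45, "jaw": 1},
  {"wz": 8.45, "jaw": 1},
  {"wz": 8.45, "jaw": 1},
  {"wz": 8.45, "jaw": 1},
  {"jaw": 1},
  {"jaw": 1},
])

```text
invalid input at $.motion[0]: expected keys jaw, tx, ty, tz, wx, wy, wz
```

```bash
cat >> h.py <<'E'
import pickle
def snap(name):
    s=get_state();c=eyes.calibration("wrist");im=eyes.read_camera("wrist");s2=get_state()
    cv2.imwrite(f"pics/{name}.png",im);pickle.dump((s,c),open(f"pics/{name}.pkl","wb"))
    Rt=R.from_quat(s["orientation"],scalar_first=True).as_matrix()
    print("t",s["clock"],"tcp",s["tcp_pos"].round(4),"yaw of tool y",np.degrees(np.arctan2(Rt[1,1],Rt[0,1])).round(2),"z",Rt[:,2].round(4),"F",s["wrist_force"].round(2),"gap",s["finger_gap"])
    return im,c
E
python3 -c "
from h import *
snap('w1')"
```

```text
t 0.15 tcp [0.2348 0.5247 0.404 ] yaw of tool y 65.89 z [-7.0e-04 -1.2e-03 -1.0e+00] F [-0.48  0.67  0.26] gap 0.08512261105906017
```

View pics/w1.png

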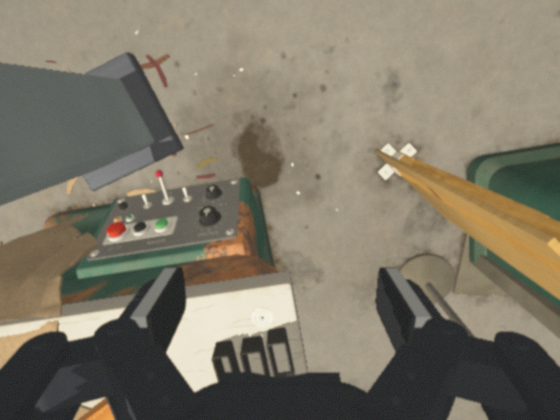

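The picture is unchanged because the call was refused: every row needs all the keys.

carry_out([
  {"jaw": 1, "tx": -3.93, "ty": -2.59, "tz": 1.04, "wx": 0, "wy": 0, "wz": 0},
  {"jaw": 1, "tx": -3.93, "ty": -2.59, "tz": 1.04, "wx": 0, "wy": 0, "wz": 0},
  {"jaw": 1, "tx": -3.93, "ty": -2.59, "tz": 1.04, "wx": 0, "wy": 0, "wz": 0},
  {"jaw": 1, "tx": -3.93, "ty": -2.59, "tz": 1.04, "wx": 0, "wy": 0, "wz": 0},
  {"jaw": 1, "tx": -3.93, "ty": -2.59, "tz": 1.04, "wx": 0, "wy": 0, "wz": 0},
  {"jaw": 1, "tx": -3.93, "ty": -2.59, "tz": 1.04, "wx": 0, "wy": 0, "wz": 0},
  {"jaw": 1, "tx": -3.93, "ty": -2.59, "tz": 1.04, "wx": 0, "wy": 0, "wz": 0},
  {"jaw": 1, "tx": -3.93, "ty": -2.59, "tz": 1.04, "wx": 0, "wy": 0, "wz": 0},
  {"jaw": 1, "tx": -3.93, "ty": -2.59, "tz": 1.04, "wx": 0, "wy": 0, "wz": 0},
  {"jaw": 1, "tx": -3.93, "ty": -2.59, "tz": 1.04, "wx": 0, "wy": 0, "wz": 0},
  {"jaw": 1, "tx": 0, "ty": 0, "tz": 0, "wx": 0, "wy": 0, "wz": 8.45},
  {"jaw": 1, "tx": 0, "ty": 0, "tz": 0, "wx": 0, "wy": 0, "wz": 8.45},
  {"jaw": 1, "tx": 0, "ty": 0, "tz": 0, "wx": 0, "wy": 0, "wz": 8.45},
  {"jaw": 1, "tx": 0, "ty": 0, "tz": 0, "wx": 0, "wy": 0, "wz": 8.45},
  {"jaw": 1, "tx": 0, "ty": 0, "tz": 0, "wx": 0, "wy": 0, "wz": 8.45},
  {"jaw": 1, "tx": 0, "ty": 0, "tz": 0, "wx": 0, "wy": 0, "wz": 8.45},
  {"jaw": 1, "tx": 0, "ty": 0, "tz": 0, "wx": 0, "wy": 0, "wz": 0},
  {"jaw": 1, "tx": 0, "ty": 0, "tz": 0, "wx": 0, "wy": 0, "wz": 0},
])

```text
clock: 2.45
tcp_pos: [0.4878, 0.1279, 0.3006]
orientation: [-0.0, 0.606, 0.795, -0.0]
wrist_force: [0.1, -1.5, 1.7]
finger_gap: 0.0855
```

```bash
python3 -c "
from h import *
snap('w2')"
```

```text
t 2.45 tcp [0.4878 0.1279 0.3006] yaw of tool y 15.33 z [-1.e-04  1.e-04 -1.e+00] F [ 0.08 -1.55  1.72] gap 0.08554355804460663
```

View pics/w2.png

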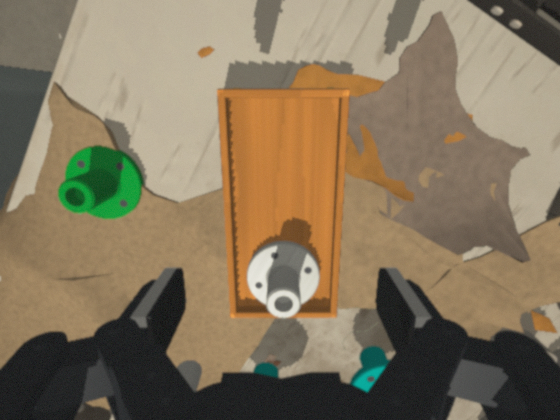

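Run:
```python
from h import *
s,c=pickle.load(open("pics/w2.pkl","rb"))
im=cv2.imread("pics/w2.png")
for u,v in((219.5,90.5),(349.5,90.5),(338.5,317.5),(232,317.5)): print(ray("wrist",u,v,.024,c))
print(fitcirc("wrist",im,(.505,.065),[(.031,.022),(.013,.06)],c,s=.008), fitcirc("wrist",im,(.505,.065),[(.031,.022)],c,s=.008),fitcirc("wrist",im,(.505,.065),[(.013,.06)],c,s=.008))
a=im[70:190,200:370];cv2.imwrite("pics/w2a.png",cv2.resize(a,None,fx=4,fy=4,interpolation=cv2.INTER_CUBIC))
a=im[220:340,200:370];cv2.imwrite("pics/w2b.png",cv2.resize(a,None,fx=4,fy=4,interpolation=cv2.INTER_CUBIC))
```

```text
[0.42488006 0.20074527 0.024     ]
[0.51322198 0.22495879 0.024     ]
[0.56525164 0.04404857 0.024     ]
[0.47499504 0.01932918 0.024     ]
(array([0.5093863, 0.0691884]), np.float64(77.92900085449219)) (array([0.50919309, 0.06922062]), np.float64(38.72132873535156)) (array([0.505827  , 0.06831241]), np.float64(39.26266860961914))
```

View pics/w2a.png

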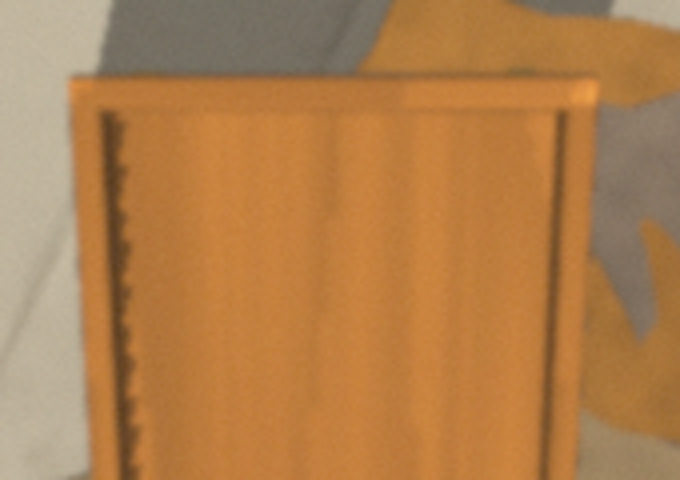

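View pics/w2b.png

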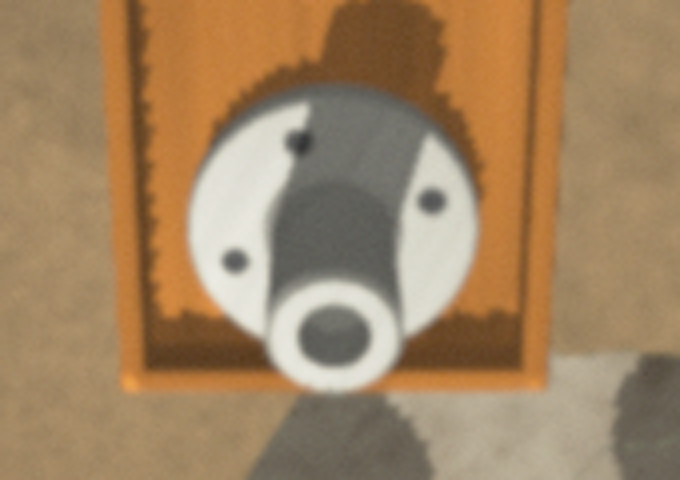

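Wrist view: tray wall-top corners are at about (218,89), (350,90), (337,317) and (231,317), and the first hub's brim is centred near (283,278). That puts the tray centre at about (0.494, 0.1235) with a yaw of 15.7°. The measured size of 92–94 × 188 mm matches the description. Next I'll look at the two loose grey hubs.

carry_out([
  {"jaw": 1, "tx": -4.5, "ty": -0.1, "tz": 0, "wx": 0, "wy": 0, "wz": 0},
  {"jaw": 1, "tx": -4.5, "ty": -0.1, "tz": 0, "wx": 0, "wy": 0, "wz": 0},
  {"jaw": 1, "tx": -4.5, "ty": -0.1, "tz": 0, "wx": 0, "wy": 0, "wz": 0},
  {"jaw": 1, "tx": -4.5, "ty": -0.1, "tz": 0, "wx": 0, "wy": 0, "wz": 0},
  {"jaw": 1, "tx": -4.5, "ty": -0.1, "tz": 0, "wx": 0, "wy": 0, "wz": 0},
  {"jaw": 1, "tx": -4.5, "ty": -0.1, "tz": 0, "wx": 0, "wy": 0, "wz": 0},
  {"jaw": 1, "tx": -4.5, "ty": -0.1, "tz": 0, "wx": 0, "wy": 0, "wz": 0},
  {"jaw": 1, "tx": -4.5, "ty": -0.1, "tz": 0, "wx": 0, "wy": 0, "wz": 0},
  {"jaw": 1, "tx": 0, "ty": 0, "tz": 0, "wx": 0, "wy": 0, "wz": 0},
  {"jaw": 1, "tx": 0, "ty": 0, "tz": 0, "wx": 0, "wy": 0, "wz": 0},
])

```text
clock: 3.75
tcp_pos: [0.5741, -0.2215, 0.3003]
orientation: [-0.001, 0.607, 0.794, 0.0]
wrist_force: [-0.1, 0.4, 0.0]
finger_gap: 0.0852
```

Run:
```python
from h import *
im,c=snap('w3')
c0=(.519,-.205)
for sp in ([(.031,.008),(.013,.046)],[(.031,.008)],[(.013,.046)]): print("down",fitcirc("wrist",im,c0,sp,c,s=.01))
print("up",fitcirc("wrist",im,(.627,-.121),[(.031,.046)],c,s=.01))
print(proj("wrist",[(.519,-.205,.008),(.627,-.121,.046)],c))
```

```text
t 3.75 tcp [ 0.5741 -0.2215  0.3003] yaw of tool y 15.21 z [-0.001  0.001 -1.   ] F [-0.13  0.42  0.02] gap 0.08515451910082424
down (array([ 0.52211403, -0.21415191]), np.float64(65.76921844482422))
down (array([ 0.52300051, -0.21299666]), np.float64(37.04472732543945))
down (array([ 0.52623874, -0.20550676]), np.float64(32.899864196777344))
up (array([ 0.62672276, -0.12236027]), np.float64(38.740821838378906))
[[217.83421575 166.15861153]
 [398.46637089  96.16535574]]
```

View pics/w3.png

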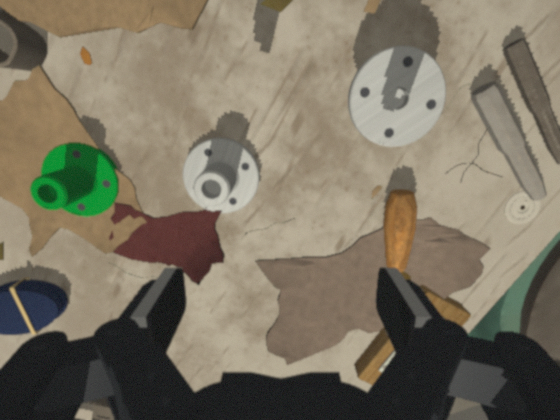

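Run:
```python
from h import *
s,c=pickle.load(open("pics/w3.pkl","rb"));im=cv2.imread("pics/w3.png")
print(ray("wrist",221,175,.008,c),ray("wrist",211.5,187,.046,c),ray("wrist",397,96,.046,c))
def ov(im,cs,box,f,name):
    x,y,w,h=box;b=cv2.resize(im[y:y+h,x:x+w],None,fx=f,fy=f,interpolation=cv2.INTER_CUBIC)
    for cc,r,z,col in cs:
        p=(proj("wrist",circ(cc,r,z),c)+.5-[x,y])*f
        cv2.polylines(b,[p.astype(np.int32)],True,col,1)
    cv2.imwrite(name,b)
d=(.5215,-.2135)
ov(im,[(d,.031,.008,(0,0,255)),(d,.013,.046,(0,255,0)),((.6267,-.1224),.031,.046,(255,0,0))],(170,30,290,200),2.75,"pics/w3o.png")
```

```text
[ 0.52296475 -0.2114098   0.008     ] [ 0.52291624 -0.21175135  0.046     ] [ 0.62605185 -0.1211531   0.046     ]
```

View pics/w3o.png

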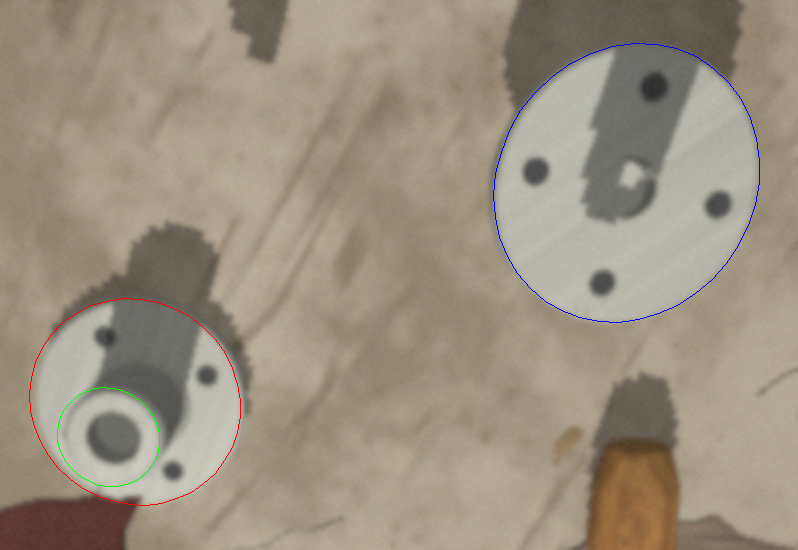

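The overlay on hub_up matches its brim, centred at (0.6267,-0.1224). On hub_down the fitted circles sit about 3 px too far left, so I take the hand-read centres: brim (221,175) and crown (211.5,187). Both give (0.523,-0.2115). Gripping hub_down first.

carry_out([
  {"jaw": 1, "tx": 1.15, "ty": -2.34, "tz": 0, "wx": 0, "wy": 0, "wz": 0},
  {"jaw": 1, "tx": 1.15, "ty": -2.34, "tz": 0, "wx": 0, "wy": 0, "wz": -0.5},
  {"jaw": 1, "tx": 0, "ty": 0, "tz": 3.5, "wx": 0, "wy": 0, "wz": 0},
  {"jaw": 1, "tx": 0, "ty": 0, "tz": 3.5, "wx": 0, "wy": 0, "wz": 0},
  {"jaw": 1, "tx": 0, "ty": 0, "tz": 2.9, "wx": 0, "wy": 0, "wz": 0},
  {"jaw": 1, "tx": 0, "ty": 0, "tz": 1.5, "wx": 0, "wy": 0, "wz": 0},
  {"jaw": 1, "tx": 0, "ty": 0, "tz": 0, "wx": 0, "wy": 0, "wz": 0},
  {"jaw": 1, "tx": 0, "ty": 0, "tz": 0, "wx": 0, "wy": 0, "wz": 0},
], force=50)

```text
clock: 4.8
tcp_pos: [0.5238, -0.2116, 0.1879]
orientation: [0.001, 0.604, 0.797, 0.0]
wrist_force: [-0.2, -0.1, 0.9]
finger_gap: 0.0853
```

Run:
```python
from h import *
im,c=snap('w4')
```

```text
t 4.8 tcp [ 0.5238 -0.2116  0.1879] yaw of tool y 15.72 z [ 1.6e-03 -8.0e-04 -1.0e+00] F [-0.22 -0.11  0.89] gap 0.08530153711296963
```

View pics/w4.png

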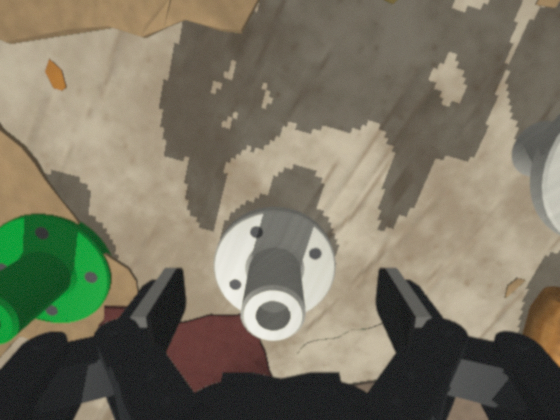

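Run:
```python
from h import *
s,c=pickle.load(open("pics/w4.pkl","rb"))
print(proj("wrist",[(.5238,-.2116,.046),(.5238,-.2116,.008)],c),ray("wrist",273,313.5,.046,c),ray("wrist",275,266,.008,c))
```

```text
[[276.0401439  312.15888622]
 [276.8625362  266.25669156]] [ 0.52280566 -0.21252534  0.046     ] [ 0.52285502 -0.21171486  0.008     ]
```

The hub is within 1 mm of the tool axis, so I'm closing and lifting.

carry_out([
  {"jaw": -1, "tx": 0, "ty": 0, "tz": 0, "wx": 0, "wy": 0, "wz": 0},
  {"jaw": -1, "tx": 0, "ty": 0, "tz": 0, "wx": 0, "wy": 0, "wz": 0},
  {"jaw": -1, "tx": 0, "ty": 0, "tz": 0, "wx": 0, "wy": 0, "wz": 0},
  {"jaw": -1, "tx": 0, "ty": 0, "tz": 0, "wx": 0, "wy": 0, "wz": 0},
  {"jaw": -1, "tx": 0, "ty": 0, "tz": 0, "wx": 0, "wy": 0, "wz": 0},
  {"jaw": -1, "tx": 0, "ty": 0, "tz": 0, "wx": 0, "wy": 0, "wz": 0},
  {"jaw": -1, "tx": 0, "ty": 0, "tz": 0, "wx": 0, "wy": 0, "wz": 0},
  {"jaw": -1, "tx": 0, "ty": 0, "tz": 0, "wx": 0, "wy": 0, "wz": 0},
], force=50)

```text
clock: 5.85
tcp_pos: [0.5232, -0.2118, 0.1871]
orientation: [0.0, 0.604, 0.797, -0.0]
wrist_force: [-2.0, -0.6, 5.2]
finger_gap: 0.0251
```

carry_out([
  {"jaw": -1, "tx": 0, "ty": 0, "tz": -1, "wx": 0, "wy": 0, "wz": 0},
  {"jaw": -1, "tx": 0, "ty": 0, "tz": -3, "wx": 0, "wy": 0, "wz": 0},
  {"jaw": -1, "tx": 0, "ty": 0, "tz": -3, "wx": 0, "wy": 0, "wz": 0},
  {"jaw": -1, "tx": 0, "ty": 0, "tz": -2, "wx": 0, "wy": 0, "wz": 0},
  {"jaw": -1, "tx": 0, "ty": 0, "tz": 0, "wx": 0, "wy": 0, "wz": 0},
  {"jaw": -1, "tx": 0, "ty": 0, "tz": 0, "wx": 0, "wy": 0, "wz": 0},
])

```text
clock: 6.6
tcp_pos: [0.5229, -0.2114, 0.2756]
orientation: [-0.001, 0.604, 0.797, 0.0]
wrist_force: [-0.8, 0.0, -3.2]
finger_gap: 0.025
```

Run:
```python
from h import *
im,c=snap('w5')
s=get_state();x,y=s["tcp_pos"][:2];Rt=R.from_quat(s["orientation"],scalar_first=True).as_matrix()
tr=np.array([.494,.1235]);a=np.radians(15.75);ex=np.array([np.cos(a),np.sin(a)]);ey=np.array([-ex[1],ex[0]])
t=tr+.051*ey;d=np.r_[t-s["tcp_pos"][:2],0];print("target",t,"move in tool axes",Rt.T@d)
```

```text
t 6.6 tcp [ 0.5229 -0.2114  0.2756] yaw of tool y 15.69 z [-0.0013  0.0011 -1.    ] F [-0.78  0.   -3.23] gap 0.024971709271288143
target [0.48015654 0.17258522] move in tool axes [0.38110205 0.06284044 0.00063003]
```

View pics/w5.png

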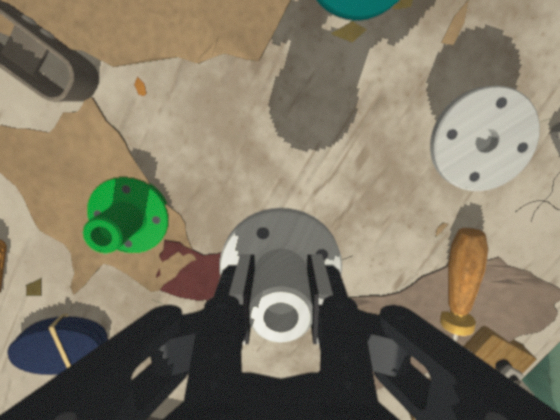

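Held, with the gap at 25 mm and a 3 N load. Carrying it over the tray's +y end.

carry_out([
  {"jaw": -1, "tx": 2.1, "ty": 0.3, "tz": 0, "wx": 0, "wy": 0, "wz": 0},
  {"jaw": -1, "tx": 4, "ty": 0.7, "tz": 0, "wx": 0, "wy": 0, "wz": 0},
  {"jaw": -1, "tx": 4, "ty": 0.7, "tz": 0, "wx": 0, "wy": 0, "wz": 0},
  {"jaw": -1, "tx": 4, "ty": 0.7, "tz": 0, "wx": 0, "wy": 0, "wz": 0},
  {"jaw": -1, "tx": 4, "ty": 0.7, "tz": 0, "wx": 0, "wy": 0, "wz": 0},
  {"jaw": -1, "tx": 4, "ty": 0.7, "tz": 0, "wx": 0, "wy": 0, "wz": 0},
  {"jaw": -1, "tx": 4, "ty": 0.7, "tz": 0, "wx": 0, "wy": 0, "wz": 0},
  {"jaw": -1, "tx": 4, "ty": 0.7, "tz": 0, "wx": 0, "wy": 0, "wz": 0},
  {"jaw": -1, "tx": 4, "ty": 0.6, "tz": 0, "wx": 0, "wy": 0, "wz": 0},
  {"jaw": -1, "tx": 4, "ty": 0.5, "tz": 0, "wx": 0, "wy": 0, "wz": 0},
  {"jaw": -1, "tx": 0, "ty": 0, "tz": 0, "wx": 0, "wy": 0, "wz": 0},
  {"jaw": -1, "tx": 0, "ty": 0, "tz": 0, "wx": 0, "wy": 0, "wz": 0},
])

```text
clock: 8.15
tcp_pos: [0.4801, 0.1725, 0.2761]
orientation: [-0.0, 0.604, 0.797, -0.001]
wrist_force: [-0.3, -0.2, -3.0]
finger_gap: 0.0249
```

Run:
```python
from h import *
im,c=snap('w6')
s=get_state();Rt=R.from_quat(s["orientation"],scalar_first=True).as_matrix()
tr=np.array([.494,.1235]);a=np.radians(15.75);ex=np.array([np.cos(a),np.sin(a)]);ey=np.array([-ex[1],ex[0]])
t=tr+.051*ey;d=np.r_[t-s["tcp_pos"][:2],0];print("move in tool axes",Rt.T@d)
for cx,cy in((-.047,.095),(.047,.095),(.047,-.095),(-.047,-.095)): print(proj("wrist",[*(tr+cx*ex+cy*ey),.024],c))
```

```text
t 8.15 tcp [0.4801 0.1725 0.2761] yaw of tool y 15.75 z [-1.3e-03 -5.0e-04 -1.0e+00] F [-0.33 -0.2  -2.97] gap 0.02493105575423586
move in tool axes [ 6.37350491e-04 -4.30912259e-05 -1.71264516e-08]
[[209.06781851 156.66098322]]
[[348.66271505 156.69655905]]
[[334.51354077 380.13523762]]
[[223.82055526 380.03312608]]
```

View pics/w6.png

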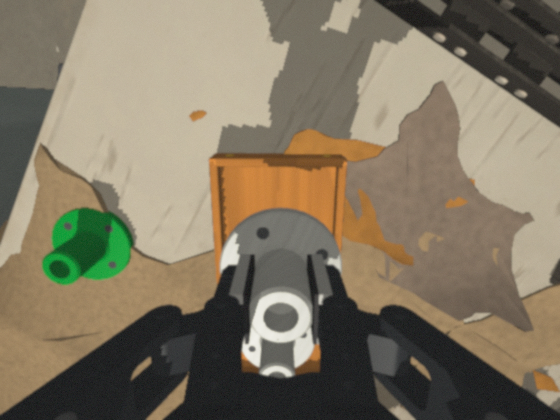

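Predicted corners (209,157) and (349,157) match the seen ones (210,156) and (347,157). Lowering.

carry_out([
  {"jaw": -1, "tx": 0, "ty": 0, "tz": 2, "wx": 0, "wy": 0, "wz": 0},
  {"jaw": -1, "tx": 0, "ty": 0, "tz": 2.5, "wx": 0, "wy": 0, "wz": 0},
  {"jaw": -1, "tx": 0, "ty": 0, "tz": 1.7, "wx": 0, "wy": 0, "wz": 0},
  {"jaw": -1, "tx": 0, "ty": 0, "tz": 0.8, "wx": 0, "wy": 0, "wz": 0},
  {"jaw": -1, "tx": 0, "ty": 0, "tz": 0.3, "wx": 0, "wy": 0, "wz": 0},
  {"jaw": -1, "tx": 0, "ty": 0, "tz": 0.1, "wx": 0, "wy": 0, "wz": 0},
  {"jaw": -1, "tx": 0, "ty": 0, "tz": 0, "wx": 0, "wy": 0, "wz": 0},
  {"jaw": -1, "tx": 0, "ty": 0, "tz": 0, "wx": 0, "wy": 0, "wz": 0},
])

```text
clock: 9.2
tcp_pos: [0.4811, 0.1723, 0.2032]
orientation: [0.0, 0.604, 0.797, 0.0]
wrist_force: [0.1, 0.8, -2.1]
finger_gap: 0.0246
```

carry_out([
  {"jaw": -1, "tx": 0, "ty": 0, "tz": 0.1, "wx": 0, "wy": 0, "wz": 0},
  {"jaw": -1, "tx": 0, "ty": 0, "tz": 0.1, "wx": 0, "wy": 0, "wz": 0},
  {"jaw": -1, "tx": 0, "ty": 0, "tz": 0, "wx": 0, "wy": 0, "wz": 0},
])

```text
clock: 9.57
tcp_pos: [0.4809, 0.1723, 0.201]
orientation: [0.0, 0.604, 0.797, 0.0]
wrist_force: [-1.6, 0.5, 1.3]
finger_gap: 0.0246
```

Contact felt at the expected height. Release and rise.

carry_out([
  {"jaw": 0.3, "tx": 0, "ty": 0, "tz": 0, "wx": 0, "wy": 0, "wz": 0},
  {"jaw": 0.3, "tx": 0, "ty": 0, "tz": 0, "wx": 0, "wy": 0, "wz": 0},
  {"jaw": 0.3, "tx": 0, "ty": 0, "tz": 0, "wx": 0, "wy": 0, "wz": 0},
  {"jaw": 0.3, "tx": 0, "ty": 0, "tz": 0, "wx": 0, "wy": 0, "wz": 0},
  {"jaw": 1, "tx": 0, "ty": 0, "tz": -2, "wx": 0, "wy": 0, "wz": 0},
  {"jaw": 1, "tx": 0, "ty": 0, "tz": -4, "wx": 0, "wy": 0, "wz": 0},
  {"jaw": 1, "tx": 0, "ty": 0, "tz": -4, "wx": 0, "wy": 0, "wz": 0},
  {"jaw": 1, "tx": -2.5, "ty": 0, "tz": 0, "wx": 0, "wy": 0, "wz": 0},
  {"jaw": 1, "tx": -1.5, "ty": 0, "tz": 0, "wx": 0, "wy": 0, "wz": 0},
  {"jaw": 1, "tx": 0, "ty": 0, "tz": 0, "wx": 0, "wy": 0, "wz": 0},
  {"jaw": 1, "tx": 0, "ty": 0, "tz": 0, "wx": 0, "wy": 0, "wz": 0},
])

```text
clock: 10.95
tcp_pos: [0.4913, 0.1338, 0.3]
orientation: [-0.001, 0.604, 0.797, -0.0]
wrist_force: [-0.7, -0.3, -0.4]
finger_gap: 0.0852
```

Run:
```python
from h import *
im,c=snap('w7')
s=get_state();Rt=R.from_quat(s["orientation"],scalar_first=True).as_matrix()
tr=np.array([.494,.1235]);a=np.radians(15.75);ex=np.array([np.cos(a),np.sin(a)]);ey=np.array([-ex[1],ex[0]])
for cx,cy in((-.047,.095),(.047,.095),(.047,-.095),(-.047,-.095)): print(proj("wrist",[*(tr+cx*ex+cy*ey),.024],c))
for g in (.051,-.055): print(proj("wrist",[[*(tr+g*ey),.022],[*(tr+g*ey),.06]],c))
d=np.array([.6265-s["tcp_pos"][0],-.1220-s["tcp_pos"][1],0]);print("to hub_up",Rt.T@d)
```

```text
t 10.95 tcp [0.4913 0.1338 0.3   ] yaw of tool y 15.67 z [-1.6e-03  2.0e-04 -1.0e+00] F [-0.69 -0.28 -0.41] gap 0.08517008384308246
[[211.76398712  94.48441537]]
[[345.04639652  94.28538012]]
[[332.47385701 322.21993456]]
[[225.73535608 322.26658687]]
[[278.59512801 156.25977325]
 [278.21394755 165.68134918]]
[[278.979659   280.91565747]
 [278.70587249 307.5633935 ]]
to hub_up [-2.82933604e-01  6.09068324e-02 -2.39358216e-04]
```

View pics/w7.png

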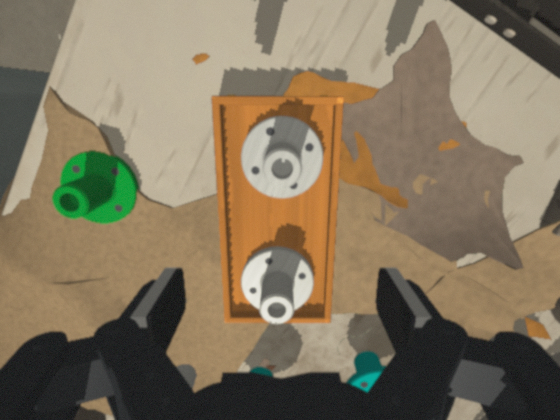

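hub_down stands at (283,157) beside the prediction (279,156), about 2 mm off, and hub_first is unmoved at (277,281). Before going to hub_up I'll check finger clearance to the grey bar next to it, seen at (478,85) in w3.

Run:
```python
from h import *
s,c=pickle.load(open("pics/w3.pkl","rb"))
Rt=R.from_quat(s["orientation"],scalar_first=True).as_matrix()
for u,v in((472,88),(480,80),(496,82),(478,110),(505,50),(387,193)):
    p=ray("wrist",u,v,.005,c);print((u,v),p,"rel tool",(Rt.T@(p-[.6265,-.122,.005])).round(4))
```

```text
(472, 88) [ 0.69176451 -0.09673241  0.005     ] rel tool [ 0.0073  0.0696 -0.    ]
(480, 80) [ 0.69511393 -0.08995853  0.005     ] rel tool [ 0.0129  0.0746 -0.    ]
(496, 82) [ 0.70734769 -0.08809143  0.005     ] rel tool [ 0.0115  0.0869 -0.    ]
(478, 110) [ 0.7031391  -0.11019288  0.005     ] rel tool [-0.0087  0.0771 -0.0001]
(505, 50) [ 0.70374089 -0.06632811  0.005     ] rel tool [ 0.0335  0.0891 -0.    ]
(387, 193) [ 0.65911544 -0.19087457  0.005     ] rel tool [-0.075   0.0134 -0.0001]
```

The nearest bar is 69 mm away and the finger backs reach 57 mm, so there is room.

carry_out([
  {"jaw": 1, "tx": -4.7, "ty": 1, "tz": 0, "wx": 0, "wy": 0, "wz": 0},
  {"jaw": 1, "tx": -4.7, "ty": 1, "tz": 0, "wx": 0, "wy": 0, "wz": 0},
  {"jaw": 1, "tx": -4.7, "ty": 1, "tz": 0, "wx": 0, "wy": 0, "wz": 0},
  {"jaw": 1, "tx": -4.7, "ty": 1, "tz": 0, "wx": 0, "wy": 0, "wz": 0},
  {"jaw": 1, "tx": -4.7, "ty": 1, "tz": 0, "wx": 0, "wy": 0, "wz": 0},
  {"jaw": 1, "tx": -4.8, "ty": 1.1, "tz": 0, "wx": 0, "wy": 0, "wz": 0},
  {"jaw": 1, "tx": 0, "ty": 0, "tz": 2.5, "wx": 0, "wy": 0, "wz": 0},
  {"jaw": 1, "tx": 0, "ty": 0, "tz": 2.5, "wx": 0, "wy": 0, "wz": 0},
  {"jaw": 1, "tx": 0, "ty": 0, "tz": 0, "wx": 0, "wy": 0, "wz": 0},
  {"jaw": 1, "tx": 0, "ty": 0, "tz": 0, "wx": 0, "wy": 0, "wz": 0},
])

```text
clock: 12.25
tcp_pos: [0.6272, -0.1218, 0.2512]
orientation: [0.0, 0.604, 0.797, 0.0]
wrist_force: [-0.2, 0.1, -0.5]
finger_gap: 0.0852
```

Run:
```python
from h import *
im,c=snap('w8')
s=get_state();Rt=R.from_quat(s["orientation"],scalar_first=True).as_matrix()
p,f=fitcirc("wrist",im,(.6265,-.122),[(.031,.046)],c,s=.006);print(p,f)
print("to hub_up",Rt.T@np.array([*(p-s["tcp_pos"][:2]),0]))
cv2.polylines(im,[(proj("wrist",circ(p,.031,.046),c)+.5).astype(np.int32)],True,(255,0,0),1);cv2.imwrite("pics/w8o.png",im)
```

```text
t 12.25 tcp [ 0.6272 -0.1218  0.2512] yaw of tool y 15.73 z [ 3.e-04  1.e-04 -1.e+00] F [-0.21  0.11 -0.45] gap 0.08522309373242445
[ 0.6265 -0.123 ] 40.0
to hub_up [-7.94262070e-04 -1.20517482e-03 -1.01881630e-06]
```

View pics/w8o.png

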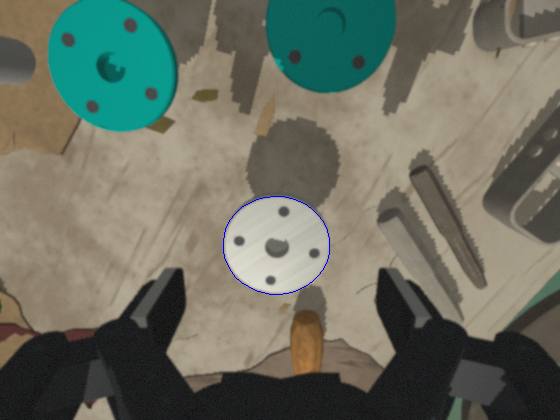

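The fitted circle matches the grey brim at (277,245). Correct by 1 mm, descend and grip.

carry_out([
  {"jaw": 1, "tx": -0.1, "ty": -0.1, "tz": 2.5, "wx": 0, "wy": 0, "wz": 0},
  {"jaw": 1, "tx": 0, "ty": 0, "tz": 2.3, "wx": 0, "wy": 0, "wz": 0},
  {"jaw": 1, "tx": 0, "ty": 0, "tz": 1.2, "wx": 0, "wy": 0, "wz": 0},
  {"jaw": 1, "tx": 0, "ty": 0, "tz": 0, "wx": 0, "wy": 0, "wz": 0},
  {"jaw": 1, "tx": 0, "ty": 0, "tz": 0, "wx": 0, "wy": 0, "wz": 0},
  {"jaw": -1, "tx": 0, "ty": 0, "tz": 0, "wx": 0, "wy": 0, "wz": 0},
  {"jaw": -1, "tx": 0, "ty": 0, "tz": 0, "wx": 0, "wy": 0, "wz": 0},
  {"jaw": -1, "tx": 0, "ty": 0, "tz": 0, "wx": 0, "wy": 0, "wz": 0},
  {"jaw": -1, "tx": 0, "ty": 0, "tz": 0, "wx": 0, "wy": 0, "wz": 0},
  {"jaw": -1, "tx": 0, "ty": 0, "tz": 0, "wx": 0, "wy": 0, "wz": 0},
  {"jaw": -1, "tx": 0, "ty": 0, "tz": 0, "wx": 0, "wy": 0, "wz": 0},
  {"jaw": -1, "tx": 0, "ty": 0, "tz": 0, "wx": 0, "wy": 0, "wz": 0},
], force=60)

```text
clock: 13.8
tcp_pos: [0.6266, -0.1237, 0.1922]
orientation: [0.001, 0.604, 0.797, 0.0]
wrist_force: [-2.1, 0.3, 5.4]
finger_gap: 0.0599
```

carry_out([
  {"jaw": -1, "tx": 0, "ty": 0, "tz": -1, "wx": 0, "wy": 0, "wz": 0},
  {"jaw": -1, "tx": 0, "ty": 0, "tz": -2.5, "wx": 0, "wy": 0, "wz": 0},
  {"jaw": -1, "tx": 0, "ty": 0, "tz": -3, "wx": 0, "wy": 0, "wz": 0},
  {"jaw": -1, "tx": 0, "ty": 0, "tz": -2.5, "wx": 0, "wy": 0, "wz": 0},
  {"jaw": -1, "tx": 0, "ty": 0, "tz": -1, "wx": 0, "wy": 0, "wz": 0},
  {"jaw": -1, "tx": 0, "ty": 0, "tz": 0, "wx": 0, "wy": 0, "wz": 0},
  {"jaw": -1, "tx": 0, "ty": 0, "tz": 0, "wx": 0, "wy": 0, "wz": 0},
])

```text
clock: 14.68
tcp_pos: [0.6258, -0.1234, 0.2894]
orientation: [-0.001, 0.604, 0.797, -0.0]
wrist_force: [1.0, 0.2, -1.7]
finger_gap: 0.0599
```

Run:
```python
from h import *
im,c=snap('w9')
# refine positions of placed hubs from w7
s7,c7=pickle.load(open("pics/w7.pkl","rb"));i7=cv2.imread("pics/w7.png")
tr=np.array([.494,.1235]);a=np.radians(15.75);ex=np.array([np.cos(a),np.sin(a)]);ey=np.array([-ex[1],ex[0]])
for g,uv,uv2 in(("down",(282.5,157),(283,166)),("first",(277,281),(277.5,308.5))):
    for (u,v),z in((uv,.022),(uv2,.06)):
        d=ray("wrist",u,v,z,c7)[:2]-tr;print(g,z,"tray x,y",d@ex,d@ey)
s=get_state();Rt=R.from_quat(s["orientation"],scalar_first=True).as_matrix()
t=tr-.002*ey;print("to target",Rt.T@np.r_[t-s["tcp_pos"][:2],0])
```

```text
t 14.675 tcp [ 0.6258 -0.1234  0.2894] yaw of tool y 15.69 z [-2.e-03  7.e-04 -1.e+00] F [ 1.04  0.19 -1.72] gap 0.05988647344210133
down 0.022 tray x,y 0.0029353599563604654 0.05043913828197889
down 0.06 tray x,y 0.003072877197938697 0.050789754641359264
first 0.022 tray x,y -0.0016821066641071931 -0.055079867769311966
first 0.06 tray x,y -0.0008954918775764198 -0.055806674314003435
to target [ 0.27131289 -0.06010008  0.0005271 ]
```

View pics/w9.png

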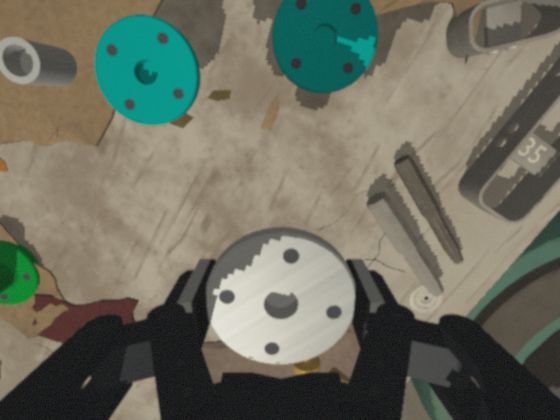

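hub_up is held, with a gap of 60 mm and its brim at (281,297). I'll check that it hangs upright and centred in the grip.

Run:
```python
from h import *
s,c=pickle.load(open("pics/w9.pkl","rb"));im=cv2.imread("pics/w9.png")
z=.2894-.1922+.046
b=cv2.resize(im[210:390,190:380],None,fx=3,fy=3,interpolation=cv2.INTER_CUBIC)
for dx,col in((0,(0,0,255)),):
  for zz in (z,z-.008):
    p=(proj("wrist",circ(s["tcp_pos"][:2],.031,zz),c)+.5-[190,210])*3
    cv2.polylines(b,[p.astype(np.int32)],True,(0,0,255) if zz==z else (0,255,0),1)
cv2.imwrite("pics/w9o.png",b)
```

```text
(no output)
```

View pics/w9o.png

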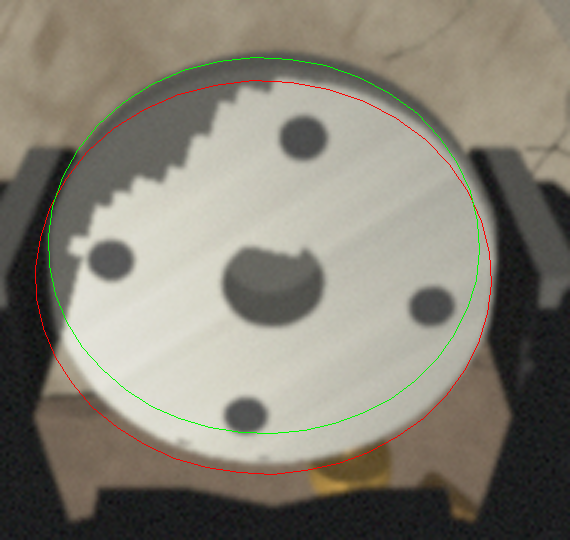

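The brim outline agrees with an upright hub: it's shifted about 1 mm towards tool +x and not tilted. Carrying it to the middle, aiming midway between the two at tray y ≈ -2.4 mm.

carry_out([
  {"jaw": -1, "tx": 2, "ty": -0.4, "tz": 0, "wx": 0, "wy": 0, "wz": 0},
  {"jaw": -1, "tx": 4, "ty": -0.9, "tz": 0, "wx": 0, "wy": 0, "wz": 0},
  {"jaw": -1, "tx": 4, "ty": -0.9, "tz": 0, "wx": 0, "wy": 0, "wz": 0},
  {"jaw": -1, "tx": 4, "ty": -0.9, "tz": 0, "wx": 0, "wy": 0, "wz": 0},
  {"jaw": -1, "tx": 4, "ty": -0.9, "tz": 0, "wx": 0, "wy": 0, "wz": 0},
  {"jaw": -1, "tx": 4, "ty": -0.9, "tz": 0, "wx": 0, "wy": 0, "wz": 0},
  {"jaw": -1, "tx": 3, "ty": -0.7, "tz": 0, "wx": 0, "wy": 0, "wz": 0},
  {"jaw": -1, "tx": 2, "ty": -0.4, "tz": 0, "wx": 0, "wy": 0, "wz": 0},
  {"jaw": -1, "tx": 0, "ty": 0, "tz": 0, "wx": 0, "wy": 0, "wz": 0},
  {"jaw": -1, "tx": 0, "ty": 0, "tz": 0, "wx": 0, "wy": 0, "wz": 0},
  {"jaw": -1, "tx": 0, "ty": 0, "tz": 0, "wx": 0, "wy": 0, "wz": 0},
])

```text
clock: 16.1
tcp_pos: [0.496, 0.1195, 0.2906]
orientation: [0.0, 0.604, 0.797, 0.0]
wrist_force: [-0.1, 0.5, -1.0]
finger_gap: 0.0599
```

Run:
```python
from h import *
im,c=snap('w10')
s=get_state();Rt=R.from_quat(s["orientation"],scalar_first=True).as_matrix()
tr=np.array([.494,.1235]);a=np.radians(15.75);ex=np.array([np.cos(a),np.sin(a)]);ey=np.array([-ex[1],ex[0]])
t=tr-.0035*ey;print("to target",Rt.T@np.r_[t-s["tcp_pos"][:2],0])
cv2.imwrite("pics/top10.png",cv2.resize(eyes.read_camera("scene")[110:250,130:330],None,fx=4,fy=4,interpolation=cv2.INTER_CUBIC))
```

```text
t 16.1 tcp [0.496  0.1195 0.2906] yaw of tool y 15.61 z [ 3.e-04 -1.e-04 -1.e+00] F [-0.12  0.46 -1.05] gap 0.05992001964197498
to target [ 9.23595490e-04 -7.93379289e-04 -2.38414835e-07]
```

View pics/w10.png

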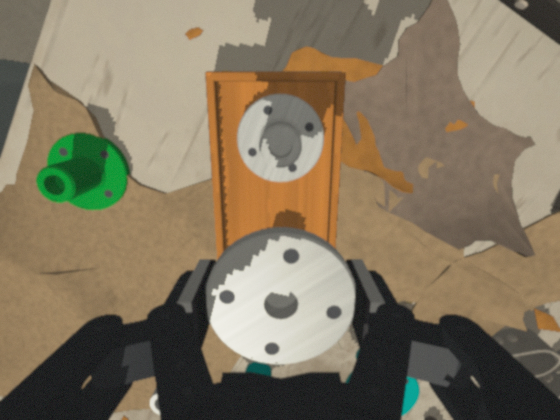

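View pics/top10.png

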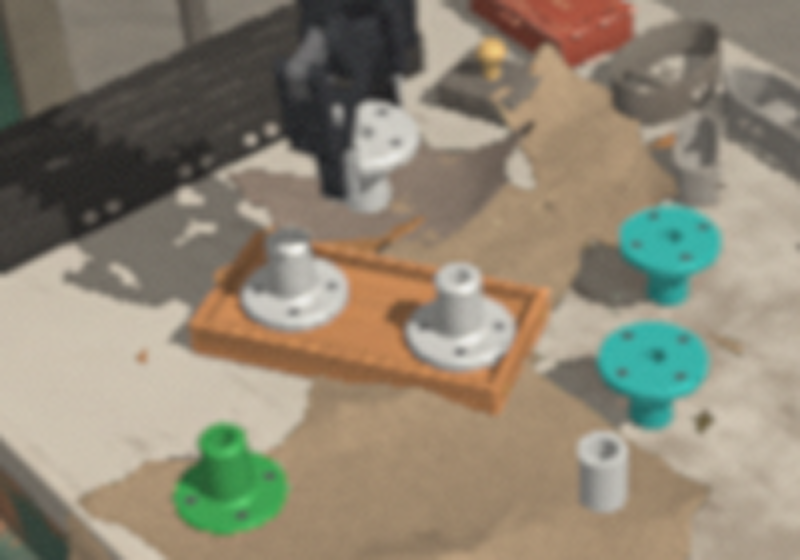

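Both placed hubs stand upright in the tray, and hub_up hangs vertically above the middle, within 1 mm. Lowering.

carry_out([
  {"jaw": -1, "tx": 0.1, "ty": -0.1, "tz": 1.5, "wx": 0, "wy": 0, "wz": 0},
  {"jaw": -1, "tx": 0, "ty": 0, "tz": 1.5, "wx": 0, "wy": 0, "wz": 0},
  {"jaw": -1, "tx": 0, "ty": 0, "tz": 1, "wx": 0, "wy": 0, "wz": 0},
  {"jaw": -1, "tx": 0, "ty": 0, "tz": 0.8, "wx": 0, "wy": 0, "wz": 0},
  {"jaw": -1, "tx": 0, "ty": 0, "tz": 0.8, "wx": 0, "wy": 0, "wz": 0},
  {"jaw": -1, "tx": 0, "ty": 0, "tz": 0.8, "wx": 0, "wy": 0, "wz": 0},
  {"jaw": -1, "tx": 0, "ty": 0, "tz": 0, "wx": 0, "wy": 0, "wz": 0},
  {"jaw": -1, "tx": 0, "ty": 0, "tz": 0, "wx": 0, "wy": 0, "wz": 0},
])

```text
clock: 17.2
tcp_pos: [0.4944, 0.1209, 0.2269]
orientation: [0.0, 0.604, 0.797, 0.0]
wrist_force: [0.2, -0.4, -1.5]
finger_gap: 0.06
```

Run:
```python
from h import *
im,c=snap('w11')
cv2.imwrite("pics/sc11.png",cv2.resize(eyes.read_camera("scene")[110:250,130:330],None,fx=4,fy=4,interpolation=cv2.INTER_CUBIC))
```

```text
t 17.2 tcp [0.4944 0.1209 0.2269] yaw of tool y 15.69 z [ 5.e-04  1.e-04 -1.e+00] F [ 0.25 -0.39 -1.55] gap 0.06001693573568886
```

View pics/sc11.png

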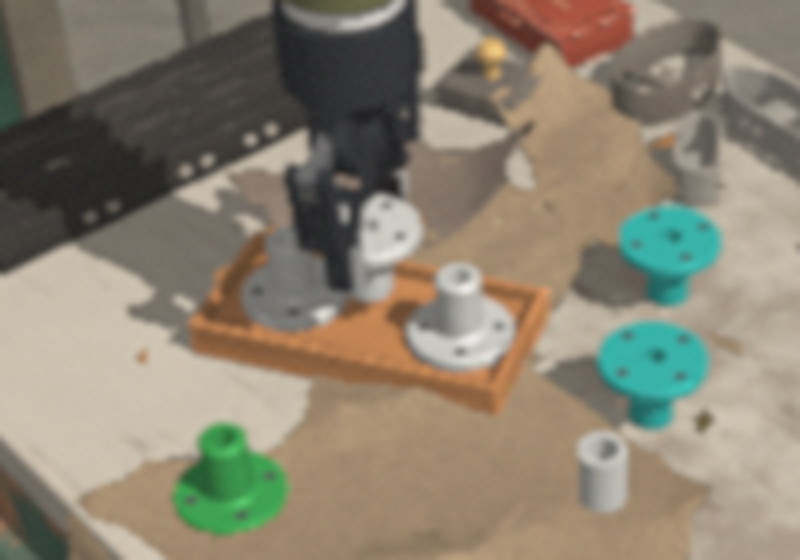

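The foot is about 20 mm above the floor and clear of both neighbours. Going on in small steps.

carry_out([
  {"jaw": -1, "tx": 0, "ty": 0, "tz": 0.6, "wx": 0, "wy": 0, "wz": 0},
  {"jaw": -1, "tx": 0, "ty": 0, "tz": 0.6, "wx": 0, "wy": 0, "wz": 0},
  {"jaw": -1, "tx": 0, "ty": 0, "tz": 0.4, "wx": 0, "wy": 0, "wz": 0},
  {"jaw": -1, "tx": 0, "ty": 0, "tz": 0.2, "wx": 0, "wy": 0, "wz": 0},
  {"jaw": -1, "tx": 0, "ty": 0, "tz": 0.1, "wx": 0, "wy": 0, "wz": 0},
  {"jaw": -1, "tx": 0, "ty": 0, "tz": 0, "wx": 0, "wy": 0, "wz": 0},
  {"jaw": -1, "tx": 0, "ty": 0, "tz": 0, "wx": 0, "wy": 0, "wz": 0},
])

```text
clock: 18.18
tcp_pos: [0.4943, 0.1209, 0.2079]
orientation: [0.0, 0.604, 0.797, 0.0]
wrist_force: [-0.0, 0.7, -2.0]
finger_gap: 0.0597
```

carry_out([
  {"jaw": -1, "tx": 0, "ty": 0, "tz": 0.1, "wx": 0, "wy": 0, "wz": 0},
  {"jaw": -1, "tx": 0, "ty": 0, "tz": 0.1, "wx": 0, "wy": 0, "wz": 0},
  {"jaw": -1, "tx": 0, "ty": 0, "tz": 0, "wx": 0, "wy": 0, "wz": 0},
  {"jaw": -1, "tx": 0, "ty": 0, "tz": 0, "wx": 0, "wy": 0, "wz": 0},
])

```text
clock: 18.68
tcp_pos: [0.4943, 0.1209, 0.2062]
orientation: [0.0, 0.604, 0.797, 0.0]
wrist_force: [-1.9, -0.9, 5.9]
finger_gap: 0.06
```

Contact at 0.2062, exactly as expected. Release and withdraw straight up.

carry_out([
  {"jaw": 1, "tx": 0, "ty": 0, "tz": 0, "wx": 0, "wy": 0, "wz": 0},
  {"jaw": 1, "tx": 0, "ty": 0, "tz": 0, "wx": 0, "wy": 0, "wz": 0},
  {"jaw": 1, "tx": 0, "ty": 0, "tz": 0, "wx": 0, "wy": 0, "wz": 0},
  {"jaw": 1, "tx": 0, "ty": 0, "tz": 0, "wx": 0, "wy": 0, "wz": 0},
  {"jaw": 1, "tx": 0, "ty": 0, "tz": 0, "wx": 0, "wy": 0, "wz": 0},
  {"jaw": 1, "tx": 0, "ty": 0, "tz": -1.5, "wx": 0, "wy": 0, "wz": 0},
  {"jaw": 1, "tx": 0, "ty": 0, "tz": -3, "wx": 0, "wy": 0, "wz": 0},
  {"jaw": 1, "tx": 0, "ty": 0, "tz": -4, "wx": 0, "wy": 0, "wz": 0},
  {"jaw": 1, "tx": 0, "ty": 0, "tz": -4, "wx": 0, "wy": 0, "wz": 0},
  {"jaw": 1, "tx": 0, "ty": 0, "tz": -2, "wx": 0, "wy": 0, "wz": 0},
  {"jaw": 1, "tx": 0, "ty": 0, "tz": 0, "wx": 0, "wy": 0, "wz": 0},
  {"jaw": 1, "tx": 0, "ty": 0, "tz": 0, "wx": 0, "wy": 0, "wz": 0},
])

```text
clock: 20.18
tcp_pos: [0.4939, 0.1208, 0.3503]
orientation: [-0.0, 0.604, 0.797, -0.0]
wrist_force: [0.2, -0.3, 0.1]
finger_gap: 0.0855
```

Run:
```python
from h import *
im,c=snap('w12')
cv2.imwrite("pics/sc12.png",cv2.resize(eyes.read_camera("scene")[110:250,130:330],None,fx=4,fy=4,interpolation=cv2.INTER_CUBIC))
tr=np.array([.494,.1235]);a=np.radians(15.75);ex=np.array([np.cos(a),np.sin(a)]);ey=np.array([-ex[1],ex[0]])
for n,g,sp in(("up",-.0024,[(.031,.06)]),("down",.051,[(.013,.06)]),("first",-.055,[(.013,.06)])):
    q=tr+g*ey;p,f=fitcirc("wrist",im,q,sp,c,s=.006);d=p-tr;print(n,d@ex,d@ey,f)
    cv2.polylines(im,[(proj("wrist",circ(p,*sp[0]),c)+.5).astype(np.int32)],True,(255,0,0),1)
cv2.imwrite("pics/w12o.png",im)
```

```text
t 20.175 tcp [0.4939 0.1208 0.3503] yaw of tool y 15.69 z [-6.e-04  0.e+00 -1.e+00] F [ 0.18 -0.27  0.15] gap 0.08551561818099751
up 0.002016977211852084 -0.001033665113787971 37.4632568359375
down 0.0033069400460844544 0.047989327727632404 40.0
first -0.0037437281950169 -0.05723794088336885 37.20132827758789
```

View pics/w12o.png

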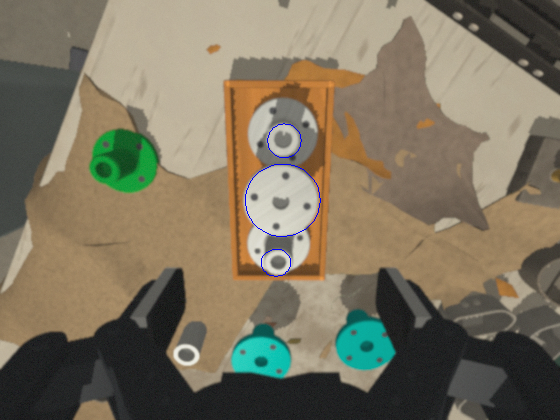

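View pics/sc12.png

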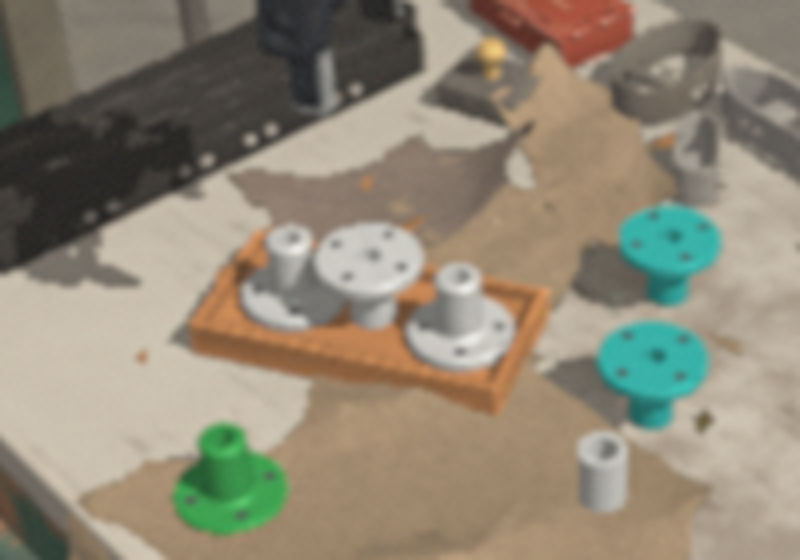

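All three hubs stand upright in the tray, with hub_up's brim at (282,200) between the crowns at (284,140) and (277,262). The gripper is clear at about 0.18 m tip height, so I'm handing in.

```bash
python3 -c "
from workcell import env
print(env.hand_in())"
```

```text
the job is handed in; nothing more can be done
None
```

I packed both grey hubs into the tray and handed the job in at about 20 s of the 56 s allowed; hand-in reports no verdict. hub_down went to the tray's +y end, then hub_up, still brim up, midway between the two with its brim lapping over theirs. The turquoise and green look-alikes and the plain sleeve were left where they were.

**Positions:** in the last wrist picture, all three were inside their windows:

| Hub | x in tray (mm) | y in tray (mm) | y window (mm) |
|---|---|---|---|
| hub_first | -4 | -57 | -64 to -36 |
| hub_down | +3 | +48 | 36 to 64 |
| hub_up | +2 | -1 | -20 to 20 |

**Standing upright:** the last scene picture showed all three upright. Both hubs I placed met the tray floor at the expected height. I judged the tilt by eye and did not measure it.

**Clear of the work:** the gripper was about 0.18 m up and touching nothing when I handed in. The highest wrist force I read at the end of a move was about 6 N.

**Where checks disagreed:**
- The automatic circle fits and the hand-read centres differed by 2–3 mm, on hub_down before gripping and on both brim-down hubs at the end.
- The top and scene cameras differed from the wrist camera by 3–7 mm on hub positions, so I relied on the wrist camera.
- All of these differences are smaller than the margins left in the table.

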